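# Layer a crispbread snack and cover it with the cloche

### The arm

A 6-joint arm with a two-finger parallel gripper is mounted at the origin on the work surface. World frame = base frame: x ahead of the robot, y to its left, z up, the work surface at z = 0. Lengths are in mm, angles in rad, forces in N, time in s.
With the tool pointing down it reaches from about 300 to 775 mm from the base axis. Payload 14.6 kg.
Tool frame: the origin (TCP) lies between the finger pads; the fingertips stand manip.nose_length ahead of it and the grasp point (between the pads) lies 11 mm behind it (manip.nose_length is the distance from the TCP to the fingertips, in mm); z points along the fingers, y is the line along which they close (so a half turn about z gives the same grasp; the last joint's range is limited). The gripper opens to 94 mm and grips with 3 to 60 N. Pads are 16 mm wide; open, the fingers measure 119 mm over their backs; the gripper's body (75 mm by 177 mm) begins 78 mm behind the grasp point.
Start: joints at [1.142, 0.3, 1.521, -0, 1.321, -0.067], TCP at [194.674, 514.384, 213.446] pointing down, gripper open.
Joint ranges: [-3.03, 3.03], [-0.79, 2.21], [0.23, 2.52], [-1.04, 4.18], [0, 3.07], [-2.55, 2.55]. Speed limits (rad/s): [2.22, 2.22, 2.57, 3.14, 3.14, 3.14].

### API

Orientations are given as [roll, pitch, yaw] about the fixed x, y, z axes, in that order (R = Rz(yaw) Ry(pitch) Rx(roll)).
In Python, from cell import manip, cams, job gives the robot as it stands.
- The arm moves only by the tool jog_arm, never from a script. Its argument "commands" is a list of rows, each an object of numbers: "dx", "dy", "dz": the shift along the tool's x, y, z each as a share of 40 mm, from -1 to 1; "ax", "ay", "az": the turn, a rotation vector about the tool's x, y, z each as a share of 10 degrees, from -1 to 1; "gripper": the closure, from 0 (fully open) to 1 (shut). A call has 1 to 10 rows; each row shifts and turns the commanded pose from where the row before left it, along the tool's axes as they then stand; what a row does not reach is not made up. A row lasts 1/8 s, in which the tool goes at most 62.5 mm and 10.7 degrees, less where a joint would pass 70% of its speed; a pose out of reach is approached as far as the arm can. A call with a number of a shift or a turn outside -1 to 1 is refused whole. A call with a gripper value outside its range is refused whole. The fingers move at their own pace and stop on an object; "squeeze" is the grip in N (left out, the last holds). Time passes only in rows, so rows that do not move let the fingers close. It gives the time, the measured TCP pose, the force, the opening and the grip force at its end, in the units of the state.
- manip.read_state(): the state, without advancing time (a new reading comes with each control period).
- cams.camera(name): name is "side" or "top"; returns a dict with "image" (480x640x3 uint8, red, green, blue), "fx", "fy", "cx", "cy" (pixels), "world_to_cam" (4x4, takes a point from world to camera coordinates). Camera axes: x right, y down, z forward; pixel columns grow to the right and rows downward; lengths in mm; the calibration is good to about 2 mm. A picture is of the moment at which its call begins. There is no depth.
- job.sign_off(): hands the job in; it is judged then, once.
The state is a dict: "clock": time; "joints": joint angles; "qd": joint speeds; "effort": joint torques, N m; "eef_pos": TCP position; "eef_rot": TCP orientation; "wrist_force": force on the tool from outside, world axes, zero at the start; "moment": the same for the moment, N m; "finger_gap": finger opening in mm; "finger_force": force on a finger pad.
Only numpy, scipy, OpenCV 4.12 (cv2) and the standard library are available. Lean on these libraries where they do the work, as an engineer would, in place of code of your own. Each camera call takes 0.05 s, during which the arm holds its last target. There are 200 camera calls.

### The job

Build a snack stack in the middle of the plate: the crispbread round with the hole at the bottom, the thick cheese round on it, and the small plain oatcake on top, each lying flat and centred. Then cover the finished stack with the steel cloche, so that its rim sits level on the flat of the plate all round. Lower each thing into place rather than dropping it, and leave the jars, measuring cup, orange lid and ladle where they are.

Things in the scene. Friction and masses are not known exactly. Their poses are not given: they have to be found in the camera images.
- plate: Round white ceramic plate, loose, 0.7 kg. Diameter 196 mm over the rim. Origin: centre of its underside, z up. The flat inner floor lies 6 mm above the origin and is flat to about 76 mm radius; from there the rim slopes up to 16 mm height at 98 mm radius. Stands left or right of the row of discs; the cloche stands on the other side.
- crispbread: Flat brown crispbread round, a disc 68 mm in diameter and 12 mm thick with a 22 mm hole through its middle, about 40 g, lying flat on the table. Origin: centre of its underside, z up. The three discs lie in a row that runs away from the robot, in any order, the nearest two at least 20 mm apart edge to edge; there is free room on the left and right of each (y) for fingers.
- cheese: Thick pale cheese round, a solid disc 64 mm in diameter and 26 mm tall, about 90 g, lying flat. Origin: centre of its underside, z up.
- oatcake: Small plain brown oatcake, a solid disc 60 mm in diameter and 12 mm thick without a hole, about 35 g, lying flat. Origin: centre of its underside, z up.
- cloche: Steel cloche (food cover) open below, about 300 g, standing on the table. Outside diameter 124 mm at the rim, 3 mm wall (118 mm inside), inside height 66 mm, flat top at 70 mm. On top an upright black cylindrical knob, 30 mm in diameter, from 70 to 105 mm height, on the axis. Origin: centre of the rim plane (underside), z up.
- jar_left: Bystander: closed glass jar with a steel lid, 72 mm in diameter, 100 mm tall, far left of the row. Origin: centre of the underside.
- jar_right: Bystander: the same jar, far right of the row. Origin: centre of the underside.
- measuring_cup: Bystander: steel measuring cup, 66 mm in diameter, 45 mm tall, with a flat handle reaching 107 mm from its axis along its -x at the height of the rim; between the robot and the row, on the left. Origin: centre of the underside.
- silicone_lid: Bystander: flat orange silicone lid, 80 mm in diameter, 6 mm thick, with a small knob to 18 mm height; between the robot and the row, on the right. Origin: centre of the underside.
- ladle: Bystander: steel ladle lying beyond the row, bowl 76 mm in diameter and 30 mm tall, handle 250 mm along its +y. Origin: under the centre of the bowl.
There are look-alikes about, which are no part of the job. What is meant by the cheese is not green, and is the larger of those in its own colour. Leave any blue look-alike of the crispbread alone.

How it is judged:
By the outcome, as a careful person would: the job done as asked, in the order asked, and still so for the second after the job is handed in, with the robot touching nothing.
It also fails if it takes over 72 s, if anything falls off the work surface, if the arm or the gripper's body presses on something with over 40 N, if the wrist force passes 120 N, or if a joint passes its speed limit or range.

## Working session

There is one attempt and no reset: what is moved stays moved. The work goes in short steps, Python scripts to look and compute and a tool call to move; the robot and the scene stay as the last step left them, time stands still between calls to the robot, and variables do not carry over. Pictures are saved under pics/ and viewed, at most 10 in all, crops included, and the job is handed in when it is done.

Besides the shell and the picture viewer there is one more tool, called after "Emit:" as name([rows], argument=value, ...), one row to a line, values as JSON. jog_arm: Moves the arm, as the interface text tells. Shift numbers are shares of 40 mm and turn numbers shares of 10 degrees, none past 1 either way. Its arguments: {"type":"object","properties":{"commands":{"type":"array"},"squeeze":{"type":"number"}},"required":["commands"]}

```bash
ls; mkdir -p pics; python3 - <<'E'
from cell import manip,cams,job
import cv2,numpy as np,pickle
print(manip.read_state(), manip.nose_length)
for n in("top","side"):
    c=cams.camera(n); cv2.imwrite(f"pics/{n}0.png",c["image"][:,:,::-1]); pickle.dump(c,open(f"{n}0.pkl","wb"))
    print(n,c["fx"],c["fy"],c["cx"],c["cy"],np.round(c["world_to_cam"],3).tolist())
E
```

```text
pics
{'clock': 0.0, 'joints': array([ 1.14242233e+00,  3.00489955e-01,  1.52162041e+00,  2.65663686e-05,
        1.32068348e+00, -6.65844308e-02]), 'qd': array([ 0.00094207,  0.00062822, -0.00063573,  0.00027622,  0.00146882,
        0.00145047]), 'effort': array([-1.21148416e-03, -5.31798899e+01, -3.52741599e+01,  7.08138035e-02,
        2.45516788e-02, -1.04431924e-04]), 'eef_pos': array([194.54954286, 514.1580206 , 212.85934241]), 'eef_rot': array([-3.14039583e+00, -1.05596726e-04,  2.77979643e+00]), 'wrist_force': array([ 0.4412587 ,  0.1662518 , -0.07237143]), 'moment': array([0.04118496, 0.00594055, 0.02215263]), 'finger_force': 0.0, 'finger_gap': 94.09550314699577} 8.0
top 536.4484972731528 536.4484972731528 320.3892751495505 244.12414556499857 [[0.009, -1.0, 0.002, 4.423], [-0.984, -0.009, -0.177, 565.656], [0.177, -0.0, -0.984, 859.129], [0.0, 0.0, 0.0, 1.0]]
side 491.6103503025029 491.6103503025029 307.25606994643573 234.0151788998788 [[0.968, -0.251, 0.016, -555.009], [-0.148, -0.619, -0.771, 105.22], [0.203, 0.744, -0.637, 913.799], [0.0, 0.0, 0.0, 1.0]]
```

View pics/top0.png

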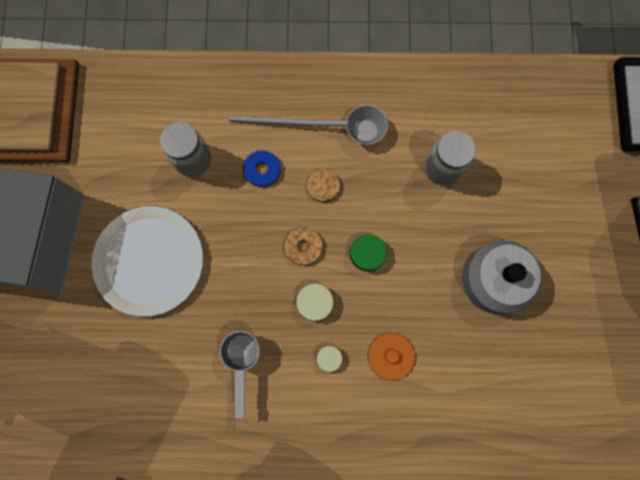

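View pics/side0.png

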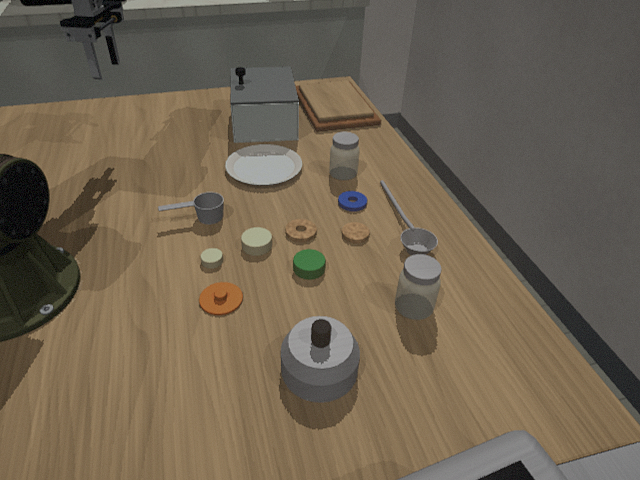

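Top view: oatcake (323,185), crispbread (303,246), the large pale cheese (315,302), plate (148,262), cloche (502,277) with its knob at (514,272). The blue ring, green disc and small pale disc are look-alikes.

```bash
cat > loc.py <<'E'
import cv2,numpy as np
from scipy.optimize import least_squares
def proj(c,P):
    P=np.atleast_2d(P); q=(c["world_to_cam"]@np.c_[P,np.ones(len(P))].T)[:3]
    return np.c_[c["fx"]*q[0]/q[2]+c["cx"],c["fy"]*q[1]/q[2]+c["cy"]]
T=np.linspace(0,2*np.pi,72)
def hull(c,x,y,prof):   # prof: (radius,height) rings
    P=np.vstack([np.c_[x+r*np.cos(T),y+r*np.sin(T),0*T+h] for r,h in prof])
    return cv2.convexHull(proj(c,P).astype(np.float32))
def model(c,x,y,prof):
    m=cv2.moments(hull(c,x,y,prof)); return np.array([m["m10"]/m["m00"],m["m01"]/m["m00"]]),m["m00"]
def ray(c,u,v,z):
    f=lambda p:proj(c,[p[0],p[1],z])[0]-[u,v]
    return least_squares(f,[500,0]).x
def fitm(c,mask,prof,x0):
    cn=max(cv2.findContours(mask,cv2.RETR_EXTERNAL,cv2.CHAIN_APPROX_NONE)[0],key=cv2.contourArea)
    h=cv2.convexHull(cn); full=np.zeros_like(mask); cv2.drawContours(full,[h],-1,1,-1)
    m=cv2.moments(full,True); cen=np.array([m["m10"],m["m01"]])/m["m00"]
    s=least_squares(lambda p:model(c,*p,prof)[0]-cen,x0)
    return s.x,m["m00"],model(c,*s.x,prof)[1]
def grab(c,x,y,prof,pad=1.35):
    im=np.ascontiguousarray(c["image"][:,:,::-1]); k=4
    h=hull(c,x,y,prof); 
    x0,y0,w,hh=cv2.boundingRect(h); mx=int(max(w,hh)*.6)
    ys,xs=max(0,y0-mx),max(0,x0-mx); crop=im[ys:y0+hh+mx,xs:x0+w+mx]
    g=np.zeros(crop.shape[:2],np.uint8); hc=h[:,0]-[xs,ys]; cc=hc.mean(0)
    cv2.fillPoly(g,[np.int32((hc-cc)*pad+cc)],cv2.GC_PR_BGD)
    cv2.fillPoly(g,[np.int32(hc.round())],cv2.GC_PR_FGD)
    cv2.fillPoly(g,[np.int32((hc-cc)*.7+cc)],cv2.GC_FGD)
    cv2.grabCut(crop,g,None,np.zeros((1,65)),np.zeros((1,65)),6,cv2.GC_INIT_WITH_MASK)
    m=np.zeros(im.shape[:2],np.uint8); m[ys:y0+hh+mx,xs:x0+w+mx]=(g&1); return m
PROF=dict(crispbread=[(34,0),(34,12)],cheese=[(32,0),(32,26)],oatcake=[(30,0),(30,12)],
 plate=[(76,0),(98,16)],cloche=[(62,0),(62,70)])
E
cat > m1.py <<'E'
import pickle
from loc import *
px=dict(crispbread=(303,246),cheese=(315,302),oatcake=(323,185),plate=(148,262),cloche=(502,277))
cs={n:pickle.load(open(n+"0.pkl","rb")) for n in("top","side")}
out={n:c["image"][:,:,::-1].copy() for n,c in cs.items()}
for k,p in px.items():
    g=ray(cs["top"],*p,PROF[k][1][1]/2)
    for n,c in cs.items():
        s=fitm(c,grab(c,*g,PROF[k]),PROF[k],g); s=fitm(c,grab(c,*s[0],PROF[k]),PROF[k],g)
        print(k,n,s[0].round(1),"area meas/model",round(s[1]),round(s[2]))
        cv2.polylines(out[n],[np.int32(hull(c,*s[0],PROF[k]).round())],True,(255,0,255),1)
print("knob",ray(cs["top"],514,272,105))
a=cv2.resize(out["top"][160:330,80:560],(800,283)); b=cv2.resize(out["side"][140:410,210:450],(356,400))
v=np.zeros((600,800,3),np.uint8); v[:283]=a; b=cv2.resize(out["side"][140:410,210:450],(282,317)); v[283:,:282]=b
cv2.imwrite("pics/ov.png",v)
E
python3 m1.py
```

```text
crispbread top [568.6  37.1] area meas/model 1314 1177
crispbread side [566.6  36.1] area meas/model 660 639
cheese top [470.6  17.8] area meas/model 1091 1118
cheese side [467.4  13.1] area meas/model 963 798
oatcake top [682.6   5.6] area meas/model 1049 890
oatcake side [679.9   5.5] area meas/model 561 513
plate top [540.8 312.6] area meas/model 9770 9747
plate side [539.8 312.2] area meas/model 2509 2493
cloche top [ 506.9 -306.4] area meas/model 5687 5259
cloche side [ 506.  -327.8] area meas/model 7382 6640
knob [ 513.83652248 -296.4941196 ]
```

View pics/ov.png

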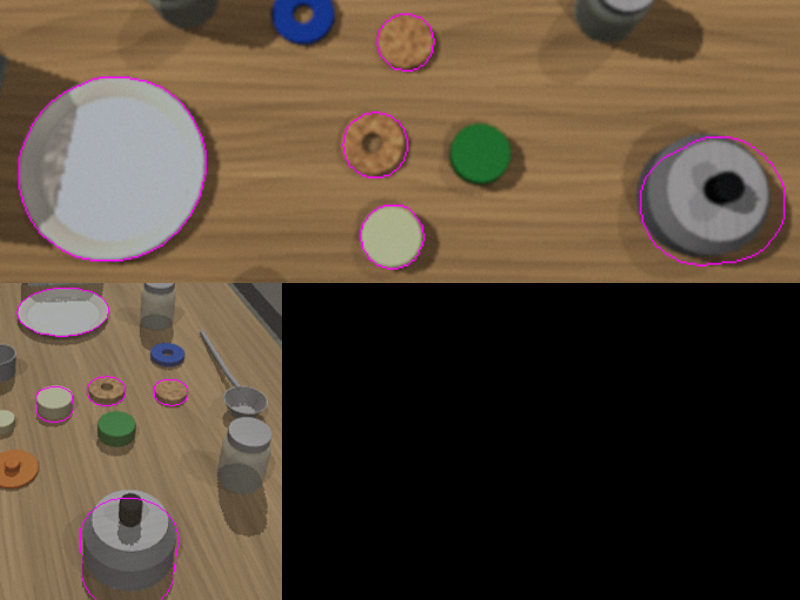

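Outlines fit the discs and plate well; the cloche fit is off because of shading, so I'll triangulate its knob and print a helper for moves.

```bash
cat > go.py <<'E'
import sys,numpy as np
from cell import manip
s=manip.read_state(); p=np.array(s["eef_pos"]); yaw=s["eef_rot"][2]
def to(x,y,z,yd):   # total shift in tool frame AFTER turning to yaw yd (deg); az share total
    t=np.radians(yd); d=np.array([x,y,z])-p
    tx=np.array([np.cos(t),np.sin(t),0]); ty=np.array([np.sin(t),-np.cos(t),0])
    da=(yd-np.degrees(yaw)+180)%360-180
    print("pos",p.round(1),"rot",np.degrees(s["eef_rot"]).round(2),"gap",round(s["finger_gap"],1),"t",s["clock"])
    print("az total",round(-da/10,3),"| dx,dy,dz totals",np.round([d@tx/40,d@ty/40,-d[2]/40],3))
if len(sys.argv)>1: to(*map(float,sys.argv[1:5]))
E
python3 - <<'E'
import pickle
from loc import *
cs={n:pickle.load(open(n+"0.pkl","rb")) for n in("top","side")}
cen={}
for n,(u,v,r) in dict(top=(514,272,20),side=(321,333,22)).items():
    im=cs[n]["image"]; m=np.zeros(im.shape[:2],np.uint8)
    m[v-r:v+r,u-r:u+r]=(im[v-r:v+r,u-r:u+r].max(2)<55)
    k=cv2.connectedComponentsWithStats(m); i=1+k[2][1:,4].argmax(); cen[n]=k[3][i]; print(n,k[2][i],k[3][i])
s=least_squares(lambda p:np.r_[proj(cs["top"],p)[0]-cen["top"],proj(cs["side"],p)[0]-cen["side"]],[510,-305,90]);print(s.x,s.fun)
kp=[(15,70),(15,105)]
for n,c in cs.items(): print(n,least_squares(lambda p:model(c,*p,kp)[0]-cen[n],[510,-305]).x, model(c,*s.x[:2],kp)[1])
E
python3 go.py 568 37 120 180
```

```text
top [502 264  25  19 358] [514.24301676 272.88547486]
side [311 320  20  28 354] [320.22033898 335.23163842]
[ 514.09107519 -303.95749289   84.94242012] [-0.06524974  0.55595317  0.50946671 -0.10650355]
top [ 514.5362027  -302.65178914] 426.57013087766245
side [ 512.59002515 -306.0801346 ] 550.1690540518612
pos [194.6 514.2 212.9] rot [-179.94   -0.    159.27] gap 94.2 t 0.1
az total -2.073 | dx,dy,dz totals [ -9.335 -11.93    2.324]
```

Emit:
jog_arm([
  {"az":-0.69,"gripper":0.15},
  {"az":-0.69,"gripper":0.15},
  {"az":-0.69,"gripper":0.15},
  {"dx":-0.7,"dy":-0.85,"gripper":0.15},
  {"dx":-0.7,"dy":-0.85,"gripper":0.15},
  {"dx":-0.7,"dy":-0.85,"gripper":0.15},
  {"dx":-0.7,"dy":-0.85,"gripper":0.15},
  {"dx":-0.7,"dy":-0.85,"gripper":0.15},
  {"dx":-0.7,"dy":-0.85,"gripper":0.15},
  {"dx":-0.7,"dy":-0.85,"gripper":0.15},
], squeeze=12)

```text
schema error: expected keys dx, dy, dz, ax, ay, az, gripper
```

```bash
python3 go.py 568 37 60 180
```

```text
pos [194.6 514.2 212.9] rot [-179.94   -0.    159.27] gap 94.2 t 0.1
az total -2.073 | dx,dy,dz totals [ -9.335 -11.93    3.824]
```

All keys are required.

Emit:
jog_arm([
  {"dx":0,"dy":0,"dz":0,"ax":0,"ay":0,"az":-0.69,"gripper":0.15},
  {"dx":0,"dy":0,"dz":0,"ax":0,"ay":0,"az":-0.69,"gripper":0.15},
  {"dx":0,"dy":0,"dz":0,"ax":0,"ay":0,"az":-0.69,"gripper":0.15},
  {"dx":-0.7,"dy":-0.85,"dz":0,"ax":0,"ay":0,"az":0,"gripper":0.15},
  {"dx":-0.7,"dy":-0.85,"dz":0,"ax":0,"ay":0,"az":0,"gripper":0.15},
  {"dx":-0.7,"dy":-0.85,"dz":0,"ax":0,"ay":0,"az":0,"gripper":0.15},
  {"dx":-0.7,"dy":-0.85,"dz":0,"ax":0,"ay":0,"az":0,"gripper":0.15},
  {"dx":-0.7,"dy":-0.85,"dz":0,"ax":0,"ay":0,"az":0,"gripper":0.15},
  {"dx":-0.7,"dy":-0.85,"dz":0,"ax":0,"ay":0,"az":0,"gripper":0.15},
  {"dx":-0.7,"dy":-0.85,"dz":0,"ax":0,"ay":0,"az":0,"gripper":0.15},
], squeeze=12)

```text
clock: 1.35
eef_pos: [391.2, 275.0, 213.3]
eef_rot: [-3.141, -0.0, 3.141]
wrist_force: [0.2, 0.4, -0.3]
finger_gap: 80.2
finger_force: 0.0
```

```bash
python3 go.py 568 37 60 180
```

```text
pos [391.2 275.  213.3] rot [-1.7999e+02 -1.0000e-02  1.7997e+02] gap 80.2 t 1.35
az total -0.003 | dx,dy,dz totals [-4.42  -5.951  3.833]
```

Emit:
jog_arm([
  {"dx":-0.63,"dy":-0.85,"dz":0.2,"ax":0,"ay":0,"az":0,"gripper":0.15},
  {"dx":-0.63,"dy":-0.85,"dz":0.2,"ax":0,"ay":0,"az":0,"gripper":0.15},
  {"dx":-0.63,"dy":-0.85,"dz":0.2,"ax":0,"ay":0,"az":0,"gripper":0.15},
  {"dx":-0.63,"dy":-0.85,"dz":0.2,"ax":0,"ay":0,"az":0,"gripper":0.15},
  {"dx":-0.63,"dy":-0.85,"dz":0.2,"ax":0,"ay":0,"az":0,"gripper":0.15},
  {"dx":-0.63,"dy":-0.85,"dz":0.2,"ax":0,"ay":0,"az":0,"gripper":0.15},
  {"dx":-0.63,"dy":-0.85,"dz":0.2,"ax":0,"ay":0,"az":0,"gripper":0.15},
  {"dx":0,"dy":0,"dz":0.8,"ax":0,"ay":0,"az":0,"gripper":0.15},
  {"dx":0,"dy":0,"dz":0.8,"ax":0,"ay":0,"az":0,"gripper":0.15},
  {"dx":0,"dy":0,"dz":0.8,"ax":0,"ay":0,"az":0,"gripper":0.15},
])

```text
clock: 2.6
eef_pos: [566.6, 38.1, 60.1]
eef_rot: [3.142, -0.001, 3.141]
wrist_force: [0.6, -0.5, -0.6]
finger_gap: 79.8
finger_force: 0.0
```

```bash
python3 go.py 568 37 11 180; python3 - <<'E'
from cell import cams
import cv2,numpy as np
a=cams.camera("top")["image"][150:330,220:420,::-1];b=cams.camera("side")["image"][130:310,200:400,::-1]
cv2.imwrite("pics/a1.png",cv2.resize(np.hstack([a,b]),None,fx=2,fy=2))
E
```

```text
pos [566.6  38.1  60.1] rot [ 1.8000e+02 -4.0000e-02  1.7996e+02] gap 79.8 t 2.6
az total -0.004 | dx,dy,dz totals [-0.036 -0.027  1.228]
```

View pics/a1.png

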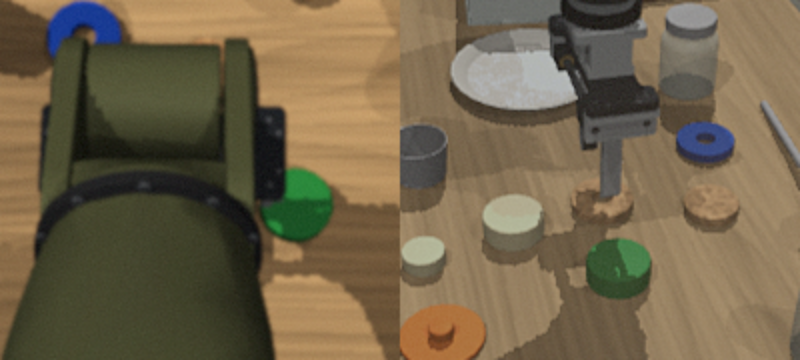

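The side view shows the fingers straddling the crispbread at (603,200), well aligned. Descend and close.

Emit:
jog_arm([
  {"dx":-0.035,"dy":-0.03,"dz":0.5,"ax":0,"ay":0,"az":0,"gripper":0.15},
  {"dx":0,"dy":0,"dz":0.5,"ax":0,"ay":0,"az":0,"gripper":0.15},
  {"dx":0,"dy":0,"dz":0.23,"ax":0,"ay":0,"az":0,"gripper":0.15},
  {"dx":0,"dy":0,"dz":0,"ax":0,"ay":0,"az":0,"gripper":0.4},
  {"dx":0,"dy":0,"dz":0,"ax":0,"ay":0,"az":0,"gripper":0.4},
  {"dx":0,"dy":0,"dz":0,"ax":0,"ay":0,"az":0,"gripper":0.4},
])

```text
clock: 3.45
eef_pos: [568.6, 37.0, 12.9]
eef_rot: [-3.142, 0.001, 3.141]
wrist_force: [0.3, 0.2, -0.0]
finger_gap: 68.7
finger_force: 12.0
```

Emit:
jog_arm([
  {"dx":0,"dy":0,"dz":-0.5,"ax":0,"ay":0,"az":0,"gripper":0.4},
  {"dx":0,"dy":0,"dz":-1,"ax":0,"ay":0,"az":0,"gripper":0.4},
  {"dx":0,"dy":0,"dz":-1,"ax":0,"ay":0,"az":1,"gripper":0.4},
  {"dx":0,"dy":0,"dz":-0.5,"ax":0,"ay":0,"az":1,"gripper":0.4},
  {"dx":0,"dy":0,"dz":0,"ax":0,"ay":0,"az":1,"gripper":0.4},
  {"dx":0,"dy":0,"dz":0,"ax":0,"ay":0,"az":1,"gripper":0.4},
  {"dx":0,"dy":0,"dz":0,"ax":0,"ay":0,"az":1,"gripper":0.4},
  {"dx":0,"dy":0,"dz":0,"ax":0,"ay":0,"az":1,"gripper":0.4},
  {"dx":0,"dy":0,"dz":0,"ax":0,"ay":0,"az":1,"gripper":0.4},
  {"dx":0,"dy":0,"dz":0,"ax":0,"ay":0,"az":1,"gripper":0.4},
])

```text
clock: 4.7
eef_pos: [568.3, 37.0, 132.7]
eef_rot: [3.141, 0.0, 1.739]
wrist_force: [0.6, 0.0, -0.2]
finger_gap: 68.6
finger_force: 12.0
```

```bash
python3 go.py 540.5 312.5 60 90
```

```text
pos [568.3  37.  132.7] rot [1.7996e+02 1.0000e-02 9.9640e+01] gap 68.6 t 4.7
az total 0.964 | dx,dy,dz totals [ 6.887 -0.695  1.818]
```

Emit:
jog_arm([
  {"dx":0,"dy":0,"dz":0,"ax":0,"ay":0,"az":0.96,"gripper":0.4},
  {"dx":0.86,"dy":-0.087,"dz":0,"ax":0,"ay":0,"az":0,"gripper":0.4},
  {"dx":0.86,"dy":-0.087,"dz":0,"ax":0,"ay":0,"az":0,"gripper":0.4},
  {"dx":0.86,"dy":-0.087,"dz":0,"ax":0,"ay":0,"az":0,"gripper":0.4},
  {"dx":0.86,"dy":-0.087,"dz":0,"ax":0,"ay":0,"az":0,"gripper":0.4},
  {"dx":0.86,"dy":-0.087,"dz":0,"ax":0,"ay":0,"az":0,"gripper":0.4},
  {"dx":0.86,"dy":-0.087,"dz":0,"ax":0,"ay":0,"az":0,"gripper":0.4},
  {"dx":0.86,"dy":-0.087,"dz":0,"ax":0,"ay":0,"az":0,"gripper":0.4},
  {"dx":0.86,"dy":-0.087,"dz":0,"ax":0,"ay":0,"az":0,"gripper":0.4},
  {"dx":0,"dy":0,"dz":1,"ax":0,"ay":0,"az":0,"gripper":0.4},
])

```text
clock: 5.95
eef_pos: [539.5, 314.9, 94.8]
eef_rot: [3.136, -0.003, 1.58]
wrist_force: [0.4, 0.2, -1.6]
finger_gap: 68.2
finger_force: 12.0
```

```bash
python3 go.py 540.5 312.5 21 90
```

```text
pos [539.5 314.9  94.8] rot [ 1.7968e+02 -1.7000e-01  9.0520e+01] gap 68.2 t 5.95
az total 0.052 | dx,dy,dz totals [-0.059  0.024  1.844]
```

Emit:
jog_arm([
  {"dx":0,"dy":0,"dz":0.6,"ax":0,"ay":0,"az":0,"gripper":0.4},
  {"dx":0,"dy":0,"dz":0.6,"ax":0,"ay":0,"az":0,"gripper":0.4},
  {"dx":0,"dy":0,"dz":0.4,"ax":0,"ay":0,"az":0,"gripper":0.4},
  {"dx":0,"dy":0,"dz":0,"ax":0,"ay":0,"az":0,"gripper":0.4},
])

```text
clock: 6.45
eef_pos: [538.3, 311.8, 27.6]
eef_rot: [-3.14, 0.001, 1.577]
wrist_force: [0.6, 0.1, -0.2]
finger_gap: 68.4
finger_force: 12.0
```

```bash
python3 go.py 540.5 312.5 19 90
```

```text
pos [538.3 311.8  27.6] rot [-1.7993e+02  4.0000e-02  9.0370e+01] gap 68.4 t 6.45
az total 0.037 | dx,dy,dz totals [0.017 0.056 0.215]
```

Correct the small offset, lower in small steps watching the force.

Emit:
jog_arm([
  {"dx":0.02,"dy":0.055,"dz":0,"ax":0,"ay":0,"az":0.04,"gripper":0.4},
  {"dx":0,"dy":0,"dz":0.1,"ax":0,"ay":0,"az":0,"gripper":0.4},
  {"dx":0,"dy":0,"dz":0.05,"ax":0,"ay":0,"az":0,"gripper":0.4},
  {"dx":0,"dy":0,"dz":0.03,"ax":0,"ay":0,"az":0,"gripper":0.4},
  {"dx":0,"dy":0,"dz":0,"ax":0,"ay":0,"az":0,"gripper":0.4},
])

```text
clock: 7.08
eef_pos: [540.8, 312.8, 21.0]
eef_rot: [-3.142, 0.0, 1.57]
wrist_force: [-0.3, 0.7, -0.0]
finger_gap: 68.2
finger_force: 12.0
```

Emit:
jog_arm([
  {"dx":0,"dy":0,"dz":0.03,"ax":0,"ay":0,"az":0,"gripper":0.4},
  {"dx":0,"dy":0,"dz":0.02,"ax":0,"ay":0,"az":0,"gripper":0.4},
  {"dx":0,"dy":0,"dz":0,"ax":0,"ay":0,"az":0,"gripper":0.4},
])

```text
clock: 7.45
eef_pos: [540.7, 312.8, 18.9]
eef_rot: [-3.141, 0.0, 1.57]
wrist_force: [0.8, -0.1, -0.1]
finger_gap: 68.6
finger_force: 12.0
```

Emit:
jog_arm([
  {"dx":0,"dy":0,"dz":0.02,"ax":0,"ay":0,"az":0,"gripper":0.4},
  {"dx":0,"dy":0,"dz":0,"ax":0,"ay":0,"az":0,"gripper":0.4},
])

```text
clock: 7.7
eef_pos: [540.9, 312.9, 18.6]
eef_rot: [3.141, -0.0, 1.57]
wrist_force: [-1.7, -0.9, 4.9]
finger_gap: 68.5
finger_force: 12.0
```

Contact felt (4.9 N). Release, rise.

Emit:
jog_arm([
  {"dx":0,"dy":0,"dz":0,"ax":0,"ay":0,"az":0,"gripper":0.15},
  {"dx":0,"dy":0,"dz":0,"ax":0,"ay":0,"az":0,"gripper":0.15},
  {"dx":0,"dy":0,"dz":-0.4,"ax":0,"ay":0,"az":0,"gripper":0.15},
  {"dx":0,"dy":0,"dz":-0.8,"ax":0,"ay":0,"az":0,"gripper":0.15},
  {"dx":0,"dy":0,"dz":-1,"ax":0,"ay":0,"az":-1,"gripper":0.15},
  {"dx":0,"dy":0,"dz":-0.6,"ax":0,"ay":0,"az":-1,"gripper":0.15},
  {"dx":0,"dy":0,"dz":0,"ax":0,"ay":0,"az":-1,"gripper":0.15},
  {"dx":0,"dy":0,"dz":0,"ax":0,"ay":0,"az":-1,"gripper":0.15},
  {"dx":0,"dy":0,"dz":0,"ax":0,"ay":0,"az":-1,"gripper":0.15},
  {"dx":0,"dy":0,"dz":0,"ax":0,"ay":0,"az":-1,"gripper":0.15},
])

```text
clock: 8.95
eef_pos: [540.9, 312.9, 131.5]
eef_rot: [3.141, 0.001, 2.623]
wrist_force: [-0.3, 0.2, -0.0]
finger_gap: 80.3
finger_force: 0.0
```

```bash
python3 go.py 470.5 17 60 180
```

```text
pos [540.9 312.9 131.5] rot [1.7995e+02 3.0000e-02 1.5030e+02] gap 80.3 t 8.95
az total -2.97 | dx,dy,dz totals [ 1.76  -7.397  1.787]
```

Emit:
jog_arm([
  {"dx":0,"dy":0,"dz":0,"ax":0,"ay":0,"az":-1,"gripper":0.15},
  {"dx":0,"dy":0,"dz":0,"ax":0,"ay":0,"az":-1,"gripper":0.15},
  {"dx":0,"dy":0,"dz":0,"ax":0,"ay":0,"az":-0.97,"gripper":0.15},
  {"dx":0.25,"dy":-1,"dz":0,"ax":0,"ay":0,"az":0,"gripper":0.15},
  {"dx":0.25,"dy":-1,"dz":0,"ax":0,"ay":0,"az":0,"gripper":0.15},
  {"dx":0.25,"dy":-1,"dz":0,"ax":0,"ay":0,"az":0,"gripper":0.15},
  {"dx":0.25,"dy":-1,"dz":0,"ax":0,"ay":0,"az":0,"gripper":0.15},
  {"dx":0.25,"dy":-1,"dz":0,"ax":0,"ay":0,"az":0,"gripper":0.15},
  {"dx":0.25,"dy":-1,"dz":0,"ax":0,"ay":0,"az":0,"gripper":0.15},
  {"dx":0.25,"dy":-1,"dz":0,"ax":0,"ay":0,"az":0,"gripper":0.15},
])

```text
clock: 10.2
eef_pos: [469.0, 32.0, 131.4]
eef_rot: [-3.142, 0.002, 3.136]
wrist_force: [0.2, -0.4, 0.7]
finger_gap: 80.0
finger_force: 0.0
```

Emit:
jog_arm([
  {"dx":0,"dy":-0.38,"dz":0.5,"ax":0,"ay":0,"az":0,"gripper":0.15},
  {"dx":0,"dy":0,"dz":0.6,"ax":0,"ay":0,"az":0,"gripper":0.15},
  {"dx":0,"dy":0,"dz":0.6,"ax":0,"ay":0,"az":0,"gripper":0.15},
  {"dx":0,"dy":0,"dz":0,"ax":0,"ay":0,"az":0,"gripper":0.15},
])

```text
clock: 10.7
eef_pos: [468.6, 18.0, 62.0]
eef_rot: [3.142, -0.002, 3.136]
wrist_force: [0.4, 0.2, -0.5]
finger_gap: 80.1
finger_force: 0.0
```

```bash
python3 go.py 470.5 17 15 180; cat > chk.py <<'E'
# crispbread on plate: measured by both cameras, and plate
import sys
from loc import *
from cell import cams
PL=dict(plate=[(76,0),(98,16)],crispbread=[(34,6),(34,18)],cheese=[(32,18),(32,44)],oatcake=[(30,44),(30,56)],both=[(34,6),(34,18),(32,44)])
for n in ("top","side"):
    c=cams.camera(n); cv2.imwrite(f"pics/{n}_{sys.argv[1]}.png",c["image"][:,:,::-1])
    for k in sys.argv[2:]:
        g=np.array([540.7,312.8]); s=fitm(c,grab(c,*g,PL[k],1.2),PL[k],g); print(n,k,s[0].round(1),round(s[1]),round(s[2]))
E
python3 chk.py c1 plate crispbread
```

```text
pos [468.6  18.   62. ] rot [ 1.8000e+02 -1.0000e-01  1.7966e+02] gap 80.1 t 10.7
az total -0.034 | dx,dy,dz totals [-0.047 -0.025  1.176]
top plate [540.8 312.7] 9828 9747
top crispbread [541.9 311.2] 1258 1256
side plate [542.4 321.9] 2543 2448
side crispbread [545.2 311.8] 324 406
```

Crispbread is within 2 mm of the plate centre by the top camera (areas match). On to the cheese.

Emit:
jog_arm([
  {"dx":-0.045,"dy":-0.025,"dz":0.5,"ax":0,"ay":0,"az":-0.03,"gripper":0.15},
  {"dx":0,"dy":0,"dz":0.5,"ax":0,"ay":0,"az":0,"gripper":0.15},
  {"dx":0,"dy":0,"dz":0.18,"ax":0,"ay":0,"az":0,"gripper":0.15},
  {"dx":0,"dy":0,"dz":0,"ax":0,"ay":0,"az":0,"gripper":0.45},
  {"dx":0,"dy":0,"dz":0,"ax":0,"ay":0,"az":0,"gripper":0.45},
  {"dx":0,"dy":0,"dz":0,"ax":0,"ay":0,"az":0,"gripper":0.45},
])

```text
clock: 11.55
eef_pos: [471.5, 17.0, 15.9]
eef_rot: [-3.142, 0.002, 3.141]
wrist_force: [-1.1, 0.2, 6.0]
finger_gap: 63.7
finger_force: 12.0
```

Emit:
jog_arm([
  {"dx":0,"dy":0,"dz":-0.5,"ax":0,"ay":0,"az":0,"gripper":0.45},
  {"dx":0,"dy":0,"dz":-1,"ax":0,"ay":0,"az":0,"gripper":0.45},
  {"dx":0,"dy":0,"dz":-1,"ax":0,"ay":0,"az":1,"gripper":0.45},
  {"dx":0,"dy":0,"dz":-1,"ax":0,"ay":0,"az":1,"gripper":0.45},
  {"dx":0,"dy":0,"dz":0,"ax":0,"ay":0,"az":1,"gripper":0.45},
  {"dx":0,"dy":0,"dz":0,"ax":0,"ay":0,"az":1,"gripper":0.45},
  {"dx":0,"dy":0,"dz":0,"ax":0,"ay":0,"az":1,"gripper":0.45},
  {"dx":0,"dy":0,"dz":0,"ax":0,"ay":0,"az":1,"gripper":0.45},
  {"dx":0,"dy":0,"dz":0,"ax":0,"ay":0,"az":1,"gripper":0.45},
  {"dx":0,"dy":0,"dz":0,"ax":0,"ay":0,"az":1,"gripper":0.45},
])

```text
clock: 12.8
eef_pos: [470.8, 17.0, 155.3]
eef_rot: [3.141, 0.0, 1.739]
wrist_force: [0.2, 0.1, -0.9]
finger_gap: 63.8
finger_force: 12.0
```

```bash
python3 go.py 541 312.5 60 90
```

```text
pos [470.8  17.  155.3] rot [179.99   0.    99.64] gap 63.8 t 12.8
az total 0.964 | dx,dy,dz totals [7.387 1.755 2.382]
```

Emit:
jog_arm([
  {"dx":0,"dy":0,"dz":0,"ax":0,"ay":0,"az":0.96,"gripper":0.45},
  {"dx":0.92,"dy":0.22,"dz":0,"ax":0,"ay":0,"az":0,"gripper":0.45},
  {"dx":0.92,"dy":0.22,"dz":0,"ax":0,"ay":0,"az":0,"gripper":0.45},
  {"dx":0.92,"dy":0.22,"dz":0,"ax":0,"ay":0,"az":0,"gripper":0.45},
  {"dx":0.92,"dy":0.22,"dz":0,"ax":0,"ay":0,"az":0,"gripper":0.45},
  {"dx":0.92,"dy":0.22,"dz":0,"ax":0,"ay":0,"az":0,"gripper":0.45},
  {"dx":0.92,"dy":0.22,"dz":0,"ax":0,"ay":0,"az":0,"gripper":0.45},
  {"dx":0.92,"dy":0.22,"dz":0,"ax":0,"ay":0,"az":0,"gripper":0.45},
  {"dx":0.92,"dy":0.22,"dz":0,"ax":0,"ay":0,"az":0,"gripper":0.45},
  {"dx":0,"dy":0,"dz":0.8,"ax":0,"ay":0,"az":0,"gripper":0.45},
])

```text
clock: 14.05
eef_pos: [540.2, 314.5, 124.5]
eef_rot: [3.138, -0.002, 1.58]
wrist_force: [0.7, -0.8, -2.1]
finger_gap: 63.7
finger_force: 12.0
```

Emit:
jog_arm([
  {"dx":0,"dy":0,"dz":0.8,"ax":0,"ay":0,"az":0,"gripper":0.45},
  {"dx":0,"dy":0,"dz":0.8,"ax":0,"ay":0,"az":0,"gripper":0.45},
  {"dx":0,"dy":0,"dz":0.2,"ax":0,"ay":0,"az":0,"gripper":0.45},
  {"dx":0,"dy":0,"dz":0.1,"ax":0,"ay":0,"az":0,"gripper":0.45},
  {"dx":0,"dy":0,"dz":0,"ax":0,"ay":0,"az":0,"gripper":0.45},
])

```text
clock: 14.68
eef_pos: [539.8, 312.1, 48.1]
eef_rot: [3.14, -0.001, 1.577]
wrist_force: [-0.3, 0.1, -1.0]
finger_gap: 63.6
finger_force: 12.0
```

```bash
python3 go.py 541 312.5 34 90
```

```text
pos [539.8 312.1  48.1] rot [ 1.7993e+02 -4.0000e-02  9.0370e+01] gap 63.6 t 14.675
az total 0.037 | dx,dy,dz totals [0.011 0.029 0.353]
```

Emit:
jog_arm([
  {"dx":0,"dy":0.03,"dz":0.15,"ax":0,"ay":0,"az":0.04,"gripper":0.45},
  {"dx":0,"dy":0,"dz":0.1,"ax":0,"ay":0,"az":0,"gripper":0.45},
  {"dx":0,"dy":0,"dz":0.05,"ax":0,"ay":0,"az":0,"gripper":0.45},
  {"dx":0,"dy":0,"dz":0.02,"ax":0,"ay":0,"az":0,"gripper":0.45},
  {"dx":0,"dy":0,"dz":0,"ax":0,"ay":0,"az":0,"gripper":0.45},
])

```text
clock: 15.3
eef_pos: [540.6, 311.9, 34.3]
eef_rot: [3.142, -0.0, 1.57]
wrist_force: [-0.0, -0.2, -1.4]
finger_gap: 63.7
finger_force: 12.0
```

Emit:
jog_arm([
  {"dx":0,"dy":0,"dz":0.02,"ax":0,"ay":0,"az":0,"gripper":0.45},
  {"dx":0,"dy":0,"dz":0,"ax":0,"ay":0,"az":0,"gripper":0.45},
])

```text
clock: 15.55
eef_pos: [540.7, 312.0, 34.0]
eef_rot: [3.141, -0.0, 1.57]
wrist_force: [-2.5, -0.1, 5.4]
finger_gap: 63.5
finger_force: 12.0
```

Emit:
jog_arm([
  {"dx":0,"dy":0,"dz":0,"ax":0,"ay":0,"az":0,"gripper":0.18},
  {"dx":0,"dy":0,"dz":0,"ax":0,"ay":0,"az":0,"gripper":0.18},
  {"dx":0,"dy":0,"dz":-0.4,"ax":0,"ay":0,"az":0,"gripper":0.18},
  {"dx":0,"dy":0,"dz":-0.8,"ax":0,"ay":0,"az":0,"gripper":0.18},
  {"dx":0,"dy":0,"dz":-1,"ax":0,"ay":0,"az":-1,"gripper":0.18},
  {"dx":0,"dy":0,"dz":-0.6,"ax":0,"ay":0,"az":-1,"gripper":0.18},
  {"dx":0,"dy":0,"dz":0,"ax":0,"ay":0,"az":-1,"gripper":0.18},
  {"dx":0,"dy":0,"dz":0,"ax":0,"ay":0,"az":-1,"gripper":0.18},
  {"dx":0,"dy":0,"dz":0,"ax":0,"ay":0,"az":-1,"gripper":0.18},
  {"dx":0,"dy":0,"dz":0,"ax":0,"ay":0,"az":-1,"gripper":0.18},
])

```text
clock: 16.8
eef_pos: [540.7, 311.9, 146.7]
eef_rot: [3.141, 0.001, 2.623]
wrist_force: [-0.7, 0.6, 1.0]
finger_gap: 76.9
finger_force: 0.0
```

```bash
python3 go.py 682 5.5 60 180
```

```text
pos [540.7 311.9 146.7] rot [1.7995e+02 3.0000e-02 1.5030e+02] gap 76.9 t 16.8
az total -2.97 | dx,dy,dz totals [-3.532 -7.661  2.167]
```

Emit:
jog_arm([
  {"dx":0,"dy":0,"dz":0,"ax":0,"ay":0,"az":-1,"gripper":0.18},
  {"dx":0,"dy":0,"dz":0,"ax":0,"ay":0,"az":-1,"gripper":0.18},
  {"dx":0,"dy":0,"dz":0,"ax":0,"ay":0,"az":-0.97,"gripper":0.18},
  {"dx":-0.44,"dy":-0.95,"dz":0,"ax":0,"ay":0,"az":0,"gripper":0.18},
  {"dx":-0.44,"dy":-0.95,"dz":0,"ax":0,"ay":0,"az":0,"gripper":0.18},
  {"dx":-0.44,"dy":-0.95,"dz":0,"ax":0,"ay":0,"az":0,"gripper":0.18},
  {"dx":-0.44,"dy":-0.95,"dz":0,"ax":0,"ay":0,"az":0,"gripper":0.18},
  {"dx":-0.44,"dy":-0.95,"dz":0,"ax":0,"ay":0,"az":0,"gripper":0.18},
  {"dx":-0.44,"dy":-0.95,"dz":0,"ax":0,"ay":0,"az":0,"gripper":0.18},
  {"dx":-0.44,"dy":-0.95,"dz":0,"ax":0,"ay":0,"az":0,"gripper":0.18},
])

```text
clock: 18.05
eef_pos: [662.8, 43.9, 146.8]
eef_rot: [3.142, 0.001, 3.136]
wrist_force: [-0.6, 0.7, 0.3]
finger_gap: 77.1
finger_force: 0.0
```

Emit:
jog_arm([
  {"dx":-0.45,"dy":-1,"dz":0,"ax":0,"ay":0,"az":0,"gripper":0.18},
  {"dx":0,"dy":0,"dz":0.7,"ax":0,"ay":0,"az":0,"gripper":0.18},
  {"dx":0,"dy":0,"dz":0.7,"ax":0,"ay":0,"az":0,"gripper":0.18},
  {"dx":0,"dy":0,"dz":0.7,"ax":0,"ay":0,"az":0,"gripper":0.18},
  {"dx":0,"dy":0,"dz":0,"ax":0,"ay":0,"az":0,"gripper":0.18},
])

```text
clock: 18.68
eef_pos: [679.2, 5.1, 60.5]
eef_rot: [3.141, -0.003, 3.136]
wrist_force: [-0.1, -1.0, -0.8]
finger_gap: 77.4
finger_force: 0.0
```

```bash
python3 go.py 682 5.5 11 180; python3 chk.py c2 plate both; cd pics; python3 - <<'E'
import cv2,numpy as np
a=cv2.imread("top_c2.png")[190:330,80:280];b=cv2.imread("side_c2.png")[120:260,200:400]
cv2.imwrite("a2.png",cv2.resize(np.hstack([a,b]),None,fx=2,fy=2))
E
```

```text
pos [679.2   5.1  60.5] rot [ 1.7999e+02 -1.7000e-01  1.7967e+02] gap 77.4 t 18.675
az total -0.033 | dx,dy,dz totals [-0.07   0.01   1.237]
top plate [540.7 312.6] 9808 9747
top both [542.2 312.8] 1434 1427
side plate [539.7 312.1] 2528 2493
side both [542.3 319.4] 686 621
```

View pics/a2.png

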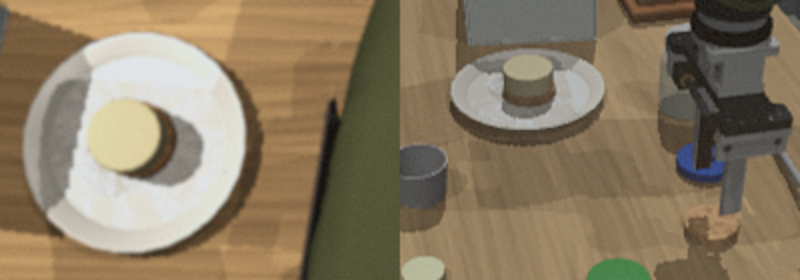

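Stack so far looks centred (cheese at (128,137) in the crop, parallax explains its shift). Check blue ring clearance and the cheese face position before descending.

```bash
python3 - <<'E'
import pickle
from loc import *
c=pickle.load(open("top0.pkl","rb")); hsv=cv2.cvtColor(c["image"],cv2.COLOR_RGB2HSV)
m=cv2.inRange(hsv,(105,120,40),(130,255,255))
ys,xs=np.nonzero(m[140:200,230:300]); print("blue",xs.min()+230,xs.max()+230,[ray(c,u,169,6).round(1) for u in(xs.min()+230,xs.max()+230.5)])
im=cv2.imread("pics/top_c2.png"); hsv=cv2.cvtColor(im,cv2.COLOR_BGR2HSV)
m=cv2.inRange(hsv,(22,50,120),(40,255,255)); s=np.zeros_like(m); s[230:290,110:175]=m[230:290,110:175]
k=cv2.connectedComponentsWithStats(s); i=1+k[2][1:,4].argmax(); print("cheese face",k[2][i],k[3][i],ray(c,*k[3][i],44), model(c,541,312.5,[(32,44),(32,44)])[1])
E
```

```text
blue 244 279 [array([711.5, 150. ]), array([712.1,  85.2])]
cheese face [ 124  240   37   36 1011] [141.64688427 257.23738872] [541.37542997 312.84225177] 1101.5438061612076
```

Emit:
jog_arm([
  {"dx":-0.07,"dy":0.01,"dz":0.5,"ax":0,"ay":0,"az":-0.03,"gripper":0.18},
  {"dx":0,"dy":0,"dz":0.5,"ax":0,"ay":0,"az":0,"gripper":0.18},
  {"dx":0,"dy":0,"dz":0.22,"ax":0,"ay":0,"az":0,"gripper":0.18},
  {"dx":0,"dy":0,"dz":0,"ax":0,"ay":0,"az":0,"gripper":0.5},
  {"dx":0,"dy":0,"dz":0,"ax":0,"ay":0,"az":0,"gripper":0.5},
  {"dx":0,"dy":0,"dz":0,"ax":0,"ay":0,"az":0,"gripper":0.5},
])

```text
clock: 19.52
eef_pos: [683.1, 5.5, 13.3]
eef_rot: [-3.142, 0.001, 3.141]
wrist_force: [0.2, 0.6, -0.1]
finger_gap: 58.8
finger_force: 12.0
```

Emit:
jog_arm([
  {"dx":0,"dy":0,"dz":-0.5,"ax":0,"ay":0,"az":0,"gripper":0.5},
  {"dx":0,"dy":0,"dz":-1,"ax":0,"ay":0,"az":0,"gripper":0.5},
  {"dx":0,"dy":0,"dz":-1,"ax":0,"ay":0,"az":0,"gripper":0.5},
  {"dx":0,"dy":0,"dz":-1,"ax":0,"ay":0,"az":1,"gripper":0.5},
  {"dx":0,"dy":0,"dz":0,"ax":0,"ay":0,"az":1,"gripper":0.5},
  {"dx":0,"dy":0,"dz":0,"ax":0,"ay":0,"az":1,"gripper":0.5},
  {"dx":0,"dy":0,"dz":0,"ax":0,"ay":0,"az":1,"gripper":0.5},
  {"dx":0,"dy":0,"dz":0,"ax":0,"ay":0,"az":1,"gripper":0.5},
  {"dx":0,"dy":0,"dz":0,"ax":0,"ay":0,"az":1,"gripper":0.5},
  {"dx":0,"dy":0,"dz":0,"ax":0,"ay":0,"az":1,"gripper":0.5},
])

```text
clock: 20.78
eef_pos: [683.0, 5.5, 154.6]
eef_rot: [3.14, 0.001, 1.914]
wrist_force: [-0.2, 0.4, -0.3]
finger_gap: 58.9
finger_force: 12.0
```

```bash
python3 go.py 541 312.5 60 90
```

```text
pos [683.    5.5 154.6] rot [1.7991e+02 4.0000e-02 1.0964e+02] gap 58.9 t 20.775
az total 1.964 | dx,dy,dz totals [ 7.676 -3.549  2.364]
```

Emit:
jog_arm([
  {"dx":0,"dy":0,"dz":0,"ax":0,"ay":0,"az":0.98,"gripper":0.5},
  {"dx":0,"dy":0,"dz":0,"ax":0,"ay":0,"az":0.98,"gripper":0.5},
  {"dx":0.96,"dy":-0.445,"dz":0,"ax":0,"ay":0,"az":0,"gripper":0.5},
  {"dx":0.96,"dy":-0.445,"dz":0,"ax":0,"ay":0,"az":0,"gripper":0.5},
  {"dx":0.96,"dy":-0.445,"dz":0,"ax":0,"ay":0,"az":0,"gripper":0.5},
  {"dx":0.96,"dy":-0.445,"dz":0,"ax":0,"ay":0,"az":0,"gripper":0.5},
  {"dx":0.96,"dy":-0.445,"dz":0,"ax":0,"ay":0,"az":0,"gripper":0.5},
  {"dx":0.96,"dy":-0.445,"dz":0,"ax":0,"ay":0,"az":0,"gripper":0.5},
  {"dx":0.96,"dy":-0.445,"dz":0,"ax":0,"ay":0,"az":0,"gripper":0.5},
  {"dx":0.96,"dy":-0.445,"dz":0,"ax":0,"ay":0,"az":0,"gripper":0.5},
])

```text
clock: 22.02
eef_pos: [537.9, 313.0, 154.6]
eef_rot: [3.14, -0.001, 1.577]
wrist_force: [0.5, 0.7, 0.8]
finger_gap: 59.4
finger_force: 12.0
```

Emit:
jog_arm([
  {"dx":0,"dy":0,"dz":0.8,"ax":0,"ay":0,"az":0,"gripper":0.5},
  {"dx":0,"dy":0,"dz":0.8,"ax":0,"ay":0,"az":0,"gripper":0.5},
  {"dx":0,"dy":0,"dz":0.4,"ax":0,"ay":0,"az":0,"gripper":0.5},
  {"dx":0,"dy":0,"dz":0,"ax":0,"ay":0,"az":0,"gripper":0.5},
])

```text
clock: 22.52
eef_pos: [538.4, 311.6, 72.9]
eef_rot: [-3.141, 0.0, 1.577]
wrist_force: [1.0, 0.3, 0.0]
finger_gap: 59.0
finger_force: 12.0
```

```bash
python3 go.py 541 312.5 58 90
python3 - <<'E'
from cell import cams,manip
from loc import *
c=cams.camera("side"); im=c["image"][:,:,::-1].copy(); p=manip.read_state()["eef_pos"]
h=hull(c,p[0],p[1],[(30,p[2]-13.3),(30,p[2]-1.3)])
cv2.polylines(im,[np.int32(h.round())],True,(255,0,255),1)
x,y,w,hh=cv2.boundingRect(h); cv2.imwrite("pics/a3.png",cv2.resize(im[y-40:y+60,x-40:x+w+40],None,fx=5,fy=5))
E
```

```text
pos [538.4 311.6  72.9] rot [-1.7997e+02  1.0000e-02  9.0360e+01] gap 59.0 t 22.525
az total 0.036 | dx,dy,dz totals [0.023 0.064 0.373]
```

View pics/a3.png

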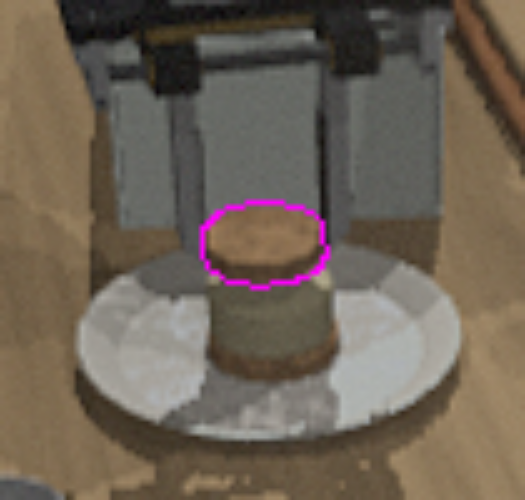

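The held oatcake (265,243) matches the expected outline, level, about 15 mm above the cheese. Lower it.

Emit:
jog_arm([
  {"dx":0.02,"dy":0.065,"dz":0.15,"ax":0,"ay":0,"az":0.04,"gripper":0.5},
  {"dx":0,"dy":0,"dz":0.12,"ax":0,"ay":0,"az":0,"gripper":0.5},
  {"dx":0,"dy":0,"dz":0.06,"ax":0,"ay":0,"az":0,"gripper":0.5},
  {"dx":0,"dy":0,"dz":0.03,"ax":0,"ay":0,"az":0,"gripper":0.5},
  {"dx":0,"dy":0,"dz":0,"ax":0,"ay":0,"az":0,"gripper":0.5},
])

```text
clock: 23.2
eef_pos: [541.0, 312.5, 58.2]
eef_rot: [-3.142, 0.0, 1.57]
wrist_force: [0.5, -0.6, -0.6]
finger_gap: 58.9
finger_force: 12.0
```

Emit:
jog_arm([
  {"dx":0,"dy":0,"dz":0.02,"ax":0,"ay":0,"az":0,"gripper":0.5},
  {"dx":0,"dy":0,"dz":0,"ax":0,"ay":0,"az":0,"gripper":0.5},
])

```text
clock: 23.45
eef_pos: [541.0, 312.5, 57.4]
eef_rot: [-3.142, 0.0, 1.57]
wrist_force: [0.5, 0.6, -0.7]
finger_gap: 58.9
finger_force: 12.0
```

Emit:
jog_arm([
  {"dx":0,"dy":0,"dz":0.02,"ax":0,"ay":0,"az":0,"gripper":0.5},
  {"dx":0,"dy":0,"dz":0,"ax":0,"ay":0,"az":0,"gripper":0.5},
])

```text
clock: 23.7
eef_pos: [541.1, 312.6, 57.2]
eef_rot: [3.141, -0.0, 1.57]
wrist_force: [-2.6, -0.6, 5.7]
finger_gap: 59.4
finger_force: 12.0
```

Emit:
jog_arm([
  {"dx":0,"dy":0,"dz":0,"ax":0,"ay":0,"az":0,"gripper":0.2},
  {"dx":0,"dy":0,"dz":0,"ax":0,"ay":0,"az":0,"gripper":0.2},
  {"dx":0,"dy":0,"dz":-0.4,"ax":0,"ay":0,"az":0,"gripper":0.2},
  {"dx":0,"dy":0,"dz":-0.8,"ax":0,"ay":0,"az":0,"gripper":0.2},
  {"dx":0,"dy":0,"dz":-1,"ax":0,"ay":0,"az":0,"gripper":0.2},
  {"dx":0,"dy":0,"dz":-0.8,"ax":0,"ay":0,"az":0,"gripper":0.2},
  {"dx":-1,"dy":0,"dz":0,"ax":0,"ay":0,"az":0,"gripper":0.2},
  {"dx":-1,"dy":0,"dz":0,"ax":0,"ay":0,"az":0,"gripper":0.2},
  {"dx":-1,"dy":0,"dz":0,"ax":0,"ay":0,"az":0,"gripper":0.2},
  {"dx":-1,"dy":0,"dz":0,"ax":0,"ay":0,"az":0,"gripper":0.2},
])

```text
clock: 24.95
eef_pos: [541.0, 151.3, 177.9]
eef_rot: [3.14, -0.0, 1.57]
wrist_force: [0.4, -1.3, 0.3]
finger_gap: 75.0
finger_force: 0.0
```

Emit:
jog_arm([
  {"dx":-1,"dy":0,"dz":0,"ax":0,"ay":0,"az":0,"gripper":0.2},
  {"dx":-1,"dy":0,"dz":0,"ax":0,"ay":0,"az":0,"gripper":0.2},
  {"dx":-1,"dy":0,"dz":0,"ax":0,"ay":0,"az":0,"gripper":0.2},
  {"dx":-1,"dy":0,"dz":0,"ax":0,"ay":0,"az":0,"gripper":0.2},
  {"dx":-1,"dy":0,"dz":0,"ax":0,"ay":0,"az":0,"gripper":0.2},
  {"dx":-1,"dy":0,"dz":0,"ax":0,"ay":0,"az":0,"gripper":0.2},
  {"dx":-1,"dy":0,"dz":0,"ax":0,"ay":0,"az":0,"gripper":0.2},
  {"dx":-1,"dy":0,"dz":0,"ax":0,"ay":0,"az":0,"gripper":0.2},
  {"dx":0,"dy":0,"dz":0,"ax":0,"ay":0,"az":0,"gripper":0.2},
])

```text
clock: 26.08
eef_pos: [540.6, -169.5, 177.5]
eef_rot: [3.141, 0.0, 1.567]
wrist_force: [-0.3, 0.5, -0.8]
finger_gap: 75.6
finger_force: 0.0
```

```bash
python3 go.py 513.5 -304 140 90; python3 - <<'E'
from cell import cams
from loc import *
# stack + plate view and oatcake/cheese outline at the placing spot
out=[]
for n in("top","side"):
    c=cams.camera(n); im=c["image"][:,:,::-1].copy()
    for pr in ([(30,56),(30,56)],[(34,6),(34,18)],[(76,6),(76,6)]): cv2.polylines(im,[np.int32(hull(c,541,312.5,pr).round())],True,(255,0,255),1)
    u,v=proj(c,[541,312.5,20])[0].astype(int); out.append(cv2.resize(im[v-70:v+70,max(0,u-70):u+70],(400,400)))
cv2.imwrite("pics/a4.png",np.hstack(out))
E
```

```text
pos [ 540.6 -169.5  177.5] rot [1.7995e+02 3.0000e-02 8.9800e+01] gap 75.6 t 26.075
az total -0.02 | dx,dy,dz totals [-3.362 -0.679  0.938]
```

View pics/a4.png

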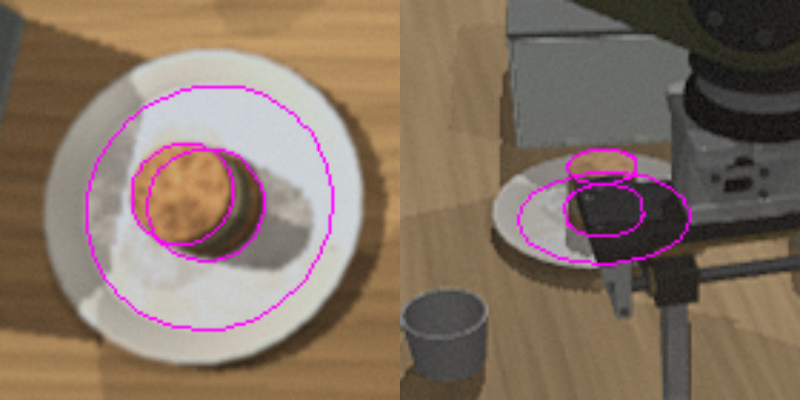

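Stack stands as modelled: oatcake (183,195) and crispbread (205,205) in their outlines. Now the cloche.

Emit:
jog_arm([
  {"dx":-0.84,"dy":-0.17,"dz":0,"ax":0,"ay":0,"az":-0.02,"gripper":0.2},
  {"dx":-0.84,"dy":-0.17,"dz":0,"ax":0,"ay":0,"az":0,"gripper":0.2},
  {"dx":-0.84,"dy":-0.17,"dz":0,"ax":0,"ay":0,"az":0,"gripper":0.2},
  {"dx":-0.84,"dy":-0.17,"dz":0,"ax":0,"ay":0,"az":0,"gripper":0.2},
  {"dx":0,"dy":0,"dz":0.9,"ax":0,"ay":0,"az":0,"gripper":0.2},
  {"dx":0,"dy":0,"dz":0,"ax":0,"ay":0,"az":0,"gripper":0.2},
], squeeze=30)

```text
clock: 26.92
eef_pos: [513.3, -300.4, 139.0]
eef_rot: [-3.138, -0.002, 1.575]
wrist_force: [-0.6, -0.3, -0.3]
finger_gap: 74.9
finger_force: 0.0
```

```bash
python3 go.py 513.5 -304 84 90; python3 - <<'E'
from cell import cams
import cv2
cv2.imwrite("pics/a5.png",cv2.resize(cams.camera("side")["image"][240:440,220:460,::-1],None,fx=2,fy=2))
E
```

```text
pos [ 513.3 -300.4  139. ] rot [-1.7981e+02 -1.4000e-01  9.0220e+01] gap 74.9 t 26.925
az total 0.022 | dx,dy,dz totals [-0.091  0.005  1.374]
```

View pics/a5.png

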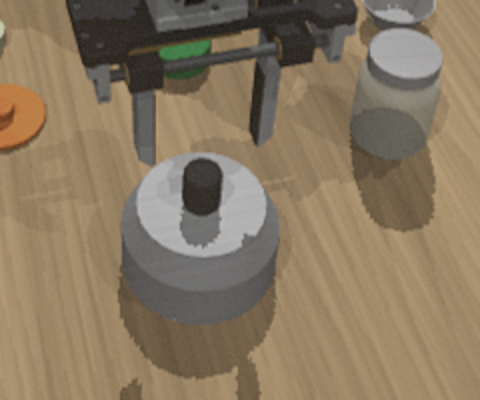

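Fingers straddle the knob at (202,185). Descend, close.

Emit:
jog_arm([
  {"dx":-0.09,"dy":0,"dz":0.3,"ax":0,"ay":0,"az":0.02,"gripper":0.2},
  {"dx":0,"dy":0,"dz":0.4,"ax":0,"ay":0,"az":0,"gripper":0.2},
  {"dx":0,"dy":0,"dz":0.4,"ax":0,"ay":0,"az":0,"gripper":0.2},
  {"dx":0,"dy":0,"dz":0.25,"ax":0,"ay":0,"az":0,"gripper":0.2},
  {"dx":0,"dy":0,"dz":0,"ax":0,"ay":0,"az":0,"gripper":0.8},
  {"dx":0,"dy":0,"dz":0,"ax":0,"ay":0,"az":0,"gripper":0.8},
  {"dx":0,"dy":0,"dz":0,"ax":0,"ay":0,"az":0,"gripper":0.8},
  {"dx":0,"dy":0,"dz":0,"ax":0,"ay":0,"az":0,"gripper":0.8},
])

```text
clock: 27.98
eef_pos: [514.0, -305.6, 87.0]
eef_rot: [3.141, 0.0, 1.57]
wrist_force: [-0.1, -0.3, -0.8]
finger_gap: 38.6
finger_force: 0.0
```

Emit:
jog_arm([
  {"dx":0,"dy":0,"dz":0.03,"ax":0,"ay":0,"az":0,"gripper":0.8},
  {"dx":0,"dy":0,"dz":0,"ax":0,"ay":0,"az":0,"gripper":0.8},
  {"dx":0,"dy":0,"dz":0,"ax":0,"ay":0,"az":0,"gripper":0.8},
])

```text
clock: 28.35
eef_pos: [514.0, -305.6, 85.8]
eef_rot: [3.141, 0.0, 1.57]
wrist_force: [-1.3, 1.5, 5.0]
finger_gap: 29.3
finger_force: 30.0
```

Emit:
jog_arm([
  {"dx":0,"dy":0,"dz":-0.2,"ax":0,"ay":0,"az":0,"gripper":0.8},
  {"dx":0,"dy":0,"dz":-0.6,"ax":0,"ay":0,"az":0,"gripper":0.8},
  {"dx":0,"dy":0,"dz":-0.8,"ax":0,"ay":0,"az":0,"gripper":0.8},
  {"dx":0,"dy":0,"dz":-0.8,"ax":0,"ay":0,"az":0,"gripper":0.8},
  {"dx":0,"dy":0,"dz":-0.6,"ax":0,"ay":0,"az":0,"gripper":0.8},
  {"dx":0,"dy":0,"dz":-0.3,"ax":0,"ay":0,"az":0,"gripper":0.8},
  {"dx":0,"dy":0,"dz":0,"ax":0,"ay":0,"az":0,"gripper":0.8},
])

```text
clock: 29.22
eef_pos: [513.9, -305.5, 217.6]
eef_rot: [3.141, 0.0, 1.57]
wrist_force: [-0.4, 0.2, -3.7]
finger_gap: 29.6
finger_force: 30.0
```

```bash
python3 go.py 541 312.5 218 90
```

```text
pos [ 513.9 -305.5  217.6] rot [1.7998e+02 1.0000e-02 8.9970e+01] gap 29.6 t 29.225
az total -0.003 | dx,dy,dz totals [ 1.5451e+01  6.7700e-01 -1.1000e-02]
```

Emit:
jog_arm([
  {"dx":0.4,"dy":0.034,"dz":0,"ax":0,"ay":0,"az":0,"gripper":0.8},
  {"dx":0.6,"dy":0.034,"dz":0,"ax":0,"ay":0,"az":0,"gripper":0.8},
  {"dx":0.8,"dy":0.034,"dz":0,"ax":0,"ay":0,"az":0,"gripper":0.8},
  {"dx":0.8,"dy":0.034,"dz":0,"ax":0,"ay":0,"az":0,"gripper":0.8},
  {"dx":0.8,"dy":0.034,"dz":0,"ax":0,"ay":0,"az":0,"gripper":0.8},
  {"dx":0.8,"dy":0.034,"dz":0,"ax":0,"ay":0,"az":0,"gripper":0.8},
  {"dx":0.8,"dy":0.034,"dz":0,"ax":0,"ay":0,"az":0,"gripper":0.8},
  {"dx":0.8,"dy":0.034,"dz":0,"ax":0,"ay":0,"az":0,"gripper":0.8},
  {"dx":0.8,"dy":0.034,"dz":0,"ax":0,"ay":0,"az":0,"gripper":0.8},
  {"dx":0.8,"dy":0.034,"dz":0,"ax":0,"ay":0,"az":0,"gripper":0.8},
])

```text
clock: 30.48
eef_pos: [526.9, -7.0, 217.1]
eef_rot: [-3.141, -0.0, 1.571]
wrist_force: [1.3, -1.5, -3.4]
finger_gap: 29.7
finger_force: 30.0
```

Emit:
jog_arm([
  {"dx":0.8,"dy":0.034,"dz":0,"ax":0,"ay":0,"az":0,"gripper":0.8},
  {"dx":0.8,"dy":0.034,"dz":0,"ax":0,"ay":0,"az":0,"gripper":0.8},
  {"dx":0.8,"dy":0.034,"dz":0,"ax":0,"ay":0,"az":0,"gripper":0.8},
  {"dx":0.8,"dy":0.034,"dz":0,"ax":0,"ay":0,"az":0,"gripper":0.8},
  {"dx":0.8,"dy":0.034,"dz":0,"ax":0,"ay":0,"az":0,"gripper":0.8},
  {"dx":0.8,"dy":0.034,"dz":0,"ax":0,"ay":0,"az":0,"gripper":0.8},
  {"dx":0.8,"dy":0.034,"dz":0,"ax":0,"ay":0,"az":0,"gripper":0.8},
  {"dx":0.8,"dy":0.034,"dz":0,"ax":0,"ay":0,"az":0,"gripper":0.8},
  {"dx":0.7,"dy":0.034,"dz":0,"ax":0,"ay":0,"az":0,"gripper":0.8},
  {"dx":0.5,"dy":0.034,"dz":0,"ax":0,"ay":0,"az":0,"gripper":0.8},
])

```text
clock: 31.72
eef_pos: [540.2, 296.5, 217.0]
eef_rot: [-3.141, 0.0, 1.572]
wrist_force: [0.0, 0.9, -2.9]
finger_gap: 29.8
finger_force: 30.0
```

Emit:
jog_arm([
  {"dx":0.3,"dy":0,"dz":0,"ax":0,"ay":0,"az":0,"gripper":0.8},
  {"dx":0.15,"dy":0,"dz":0,"ax":0,"ay":0,"az":0,"gripper":0.8},
  {"dx":0,"dy":0,"dz":0,"ax":0,"ay":0,"az":0,"gripper":0.8},
  {"dx":0,"dy":0,"dz":0,"ax":0,"ay":0,"az":0,"gripper":0.8},
])

```text
clock: 32.22
eef_pos: [541.5, 311.9, 217.5]
eef_rot: [3.142, 0.0, 1.57]
wrist_force: [0.0, 0.2, -2.7]
finger_gap: 29.4
finger_force: 30.0
```

```bash
python3 go.py 541 312.5 100 90
python3 - <<'E'
from cell import cams,manip
from loc import *
c=cams.camera("side"); im=c["image"][:,:,::-1].copy(); p=manip.read_state()["eef_pos"]; z=p[2]-85.8
for pr in ([(62,z),(62,z)],[(15,z+70),(15,z+105)]): cv2.polylines(im,[np.int32(hull(c,p[0],p[1],pr).round())],True,(255,0,255),1)
cv2.imwrite("pics/a6.png",cv2.resize(im[20:220,160:400],None,fx=2.5,fy=2.5))
E
```

```text
pos [541.5 311.9 217.5] rot [180.     0.    89.93] gap 29.4 t 32.225
az total -0.007 | dx,dy,dz totals [ 0.015 -0.014  2.938]
```

View pics/a6.png

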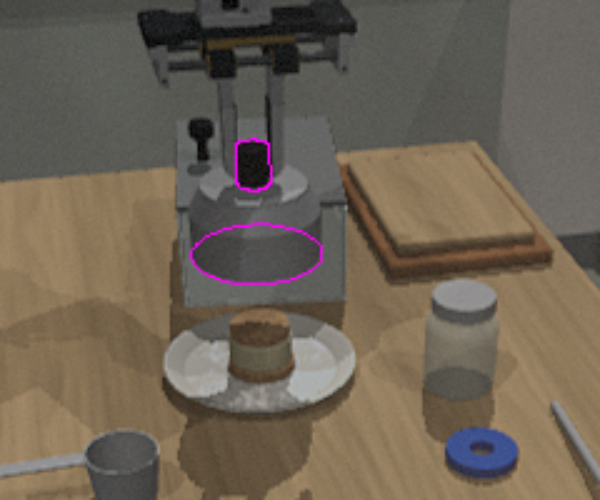

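Cloche hangs level and centred over the stack, knob (253,165) in its outline. Lower it.

Emit:
jog_arm([
  {"dx":0,"dy":0,"dz":0.4,"ax":0,"ay":0,"az":0,"gripper":0.8},
  {"dx":0,"dy":0,"dz":0.5,"ax":0,"ay":0,"az":0,"gripper":0.8},
  {"dx":0,"dy":0,"dz":0.5,"ax":0,"ay":0,"az":0,"gripper":0.8},
  {"dx":0,"dy":0,"dz":0.5,"ax":0,"ay":0,"az":0,"gripper":0.8},
  {"dx":0,"dy":0,"dz":0.5,"ax":0,"ay":0,"az":0,"gripper":0.8},
  {"dx":0,"dy":0,"dz":0.3,"ax":0,"ay":0,"az":0,"gripper":0.8},
  {"dx":0,"dy":0,"dz":0.2,"ax":0,"ay":0,"az":0,"gripper":0.8},
  {"dx":0,"dy":0,"dz":0.1,"ax":0,"ay":0,"az":0,"gripper":0.8},
  {"dx":0,"dy":0,"dz":0.04,"ax":0,"ay":0,"az":0,"gripper":0.8},
  {"dx":0,"dy":0,"dz":0,"ax":0,"ay":0,"az":0,"gripper":0.8},
])

```text
clock: 33.52
eef_pos: [541.5, 312.5, 96.2]
eef_rot: [3.141, -0.0, 1.57]
wrist_force: [-0.3, -0.1, -2.8]
finger_gap: 29.4
finger_force: 30.0
```

Emit:
jog_arm([
  {"dx":0,"dy":0,"dz":0.05,"ax":0,"ay":0,"az":0,"gripper":0.8},
  {"dx":0,"dy":0,"dz":0.03,"ax":0,"ay":0,"az":0,"gripper":0.8},
  {"dx":0,"dy":0,"dz":0.01,"ax":0,"ay":0,"az":0,"gripper":0.8},
  {"dx":0,"dy":0,"dz":0,"ax":0,"ay":0,"az":0,"gripper":0.8},
])

```text
clock: 34.02
eef_pos: [541.4, 312.5, 92.2]
eef_rot: [-3.142, 0.0, 1.57]
wrist_force: [-0.1, 0.5, -1.9]
finger_gap: 29.6
finger_force: 30.0
```

Emit:
jog_arm([
  {"dx":0,"dy":0,"dz":0.015,"ax":0,"ay":0,"az":0,"gripper":0.8},
  {"dx":0,"dy":0,"dz":0,"ax":0,"ay":0,"az":0,"gripper":0.8},
])

```text
clock: 34.28
eef_pos: [541.5, 312.5, 91.9]
eef_rot: [3.141, -0.0, 1.57]
wrist_force: [-1.0, 0.0, 0.8]
finger_gap: 29.5
finger_force: 30.0
```

Emit:
jog_arm([
  {"dx":0,"dy":0,"dz":0.01,"ax":0,"ay":0,"az":0,"gripper":0.8},
  {"dx":0,"dy":0,"dz":0,"ax":0,"ay":0,"az":0,"gripper":0.4},
  {"dx":0,"dy":0,"dz":0,"ax":0,"ay":0,"az":0,"gripper":0.4},
  {"dx":0,"dy":0,"dz":0,"ax":0,"ay":0,"az":0,"gripper":0.4},
  {"dx":0,"dy":0,"dz":-0.4,"ax":0,"ay":0,"az":0,"gripper":0.4},
  {"dx":0,"dy":0,"dz":-0.8,"ax":0,"ay":0,"az":0,"gripper":0.4},
  {"dx":0,"dy":0,"dz":-1,"ax":0,"ay":0,"az":0,"gripper":0.4},
  {"dx":0,"dy":0,"dz":-1,"ax":0,"ay":0,"az":0,"gripper":0.4},
])

```text
clock: 35.28
eef_pos: [541.4, 312.4, 221.8]
eef_rot: [3.141, -0.0, 1.57]
wrist_force: [0.4, -0.2, -0.7]
finger_gap: 56.6
finger_force: 0.0
```

Emit:
jog_arm([
  {"dx":-1,"dy":0,"dz":0,"ax":0,"ay":0,"az":0,"gripper":0.4},
  {"dx":-1,"dy":0,"dz":0,"ax":0,"ay":0,"az":0,"gripper":0.4},
  {"dx":-1,"dy":0,"dz":0,"ax":0,"ay":0,"az":0,"gripper":0.4},
  {"dx":-1,"dy":0,"dz":0,"ax":0,"ay":0,"az":0,"gripper":0.4},
  {"dx":-1,"dy":0,"dz":0,"ax":0,"ay":0,"az":0,"gripper":0.4},
  {"dx":0,"dy":0,"dz":0,"ax":0,"ay":0,"az":0,"gripper":0.4},
])

```text
clock: 36.02
eef_pos: [541.5, 110.6, 220.6]
eef_rot: [3.14, -0.0, 1.567]
wrist_force: [-0.1, 1.1, 0.2]
finger_gap: 56.4
finger_force: 0.0
```

```bash
python3 - <<'E'
from cell import cams
from loc import *
out=[]
for n in("top","side"):
    c=cams.camera(n); im=c["image"][:,:,::-1].copy()
    for pr in ([(62,6),(62,6)],[(15,76),(15,111)],[(76,6),(76,6)]): cv2.polylines(im,[np.int32(hull(c,541,312.5,pr).round())],True,(255,0,255),1)
    u,v=proj(c,[541,312.5,40])[0].astype(int); out.append(cv2.resize(im[v-80:v+80,max(0,u-80):u+80],(400,400)))
cv2.imwrite("pics/a7.png",np.hstack(out))
E
```

```text
(no output)
```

View pics/a7.png

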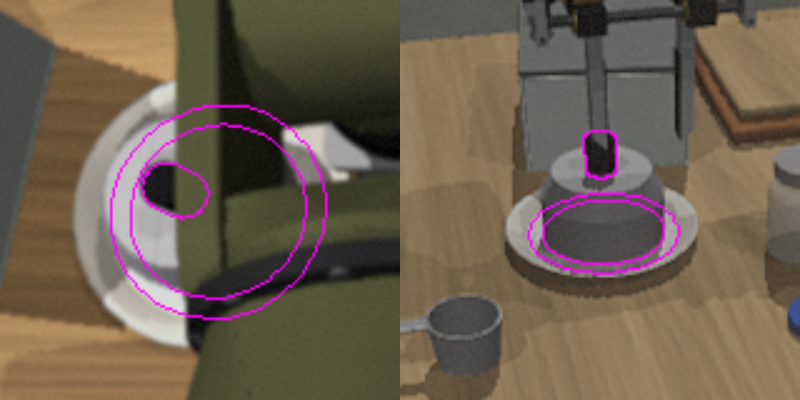

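The side view shows the cloche level on the plate: its rim (603,232) lies inside the flat, its knob (600,155) matches the model, and the arm is well clear.

```bash
python3 -c "
from cell import job
print(job.sign_off())"
```

```text
the job is handed in; nothing more can be done
None
```

The crispbread, cheese and oatcake are stacked in the middle of the plate within about 2 mm, and the cloche sits level over them on the flat; I handed the job in at about 36 s, with no verdict returned.

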